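# Open the ultrasonic parts cleaner

## Robot

A 7-joint arm with a two-finger parallel gripper is mounted at the origin on the work surface. World frame = base frame: x ahead of the robot, y to its left, z up, the work surface at z = 0. Lengths are in m, angles in rad, forces in N, time in s.
With the tool pointing down it reaches from about 0.425 to 0.975 m from the base axis. Payload 16.7 kg.
Tool frame: the origin (TCP) lies where the fingers leave the gripper's body, on its centre line; the fingertips stand 73 mm ahead of it and the grasp point (between the pads) lies 54 mm ahead of it; z points along the fingers, y is the line along which they close (so a half turn about z gives the same grasp; the last joint's range is limited). The gripper opens to 85 mm and grips with 20 to 120 N. Pads are 22 mm wide; open, the fingers measure 114 mm over their backs; the gripper's body (76 mm by 85 mm) begins 54 mm behind the grasp point. The pads swing forward as they close: fully open they stand 13 mm farther back than shut.
Start: joints at [1.028, 0.426, 0.074, 1.606, -0.034, 1.111, -0.067], TCP at [0.258, -0.624, 0.304] pointing down, gripper open.
Joint ranges: [-2.85, 2.85], [-0.5, 2.14], [-1.23, 1.37], [0.21, 2.46], [-1.02, 4.16], [0.16, 2.05], [-2.73, 2.73]. Speed limits (rad/s): [1.89, 1.89, 2.39, 2.39, 3.01, 3.01, 3.01].

## Interface

Orientations are given as [roll, pitch, yaw] about the fixed x, y, z axes, in that order (R = Rz(yaw) Ry(pitch) Rx(roll)).
In Python, from rig import robot, eyes, close_job gives the robot as it stands. The module is installed in compiled form; this text tells all that it offers.
- The arm moves only by the shell command python3 -m pendant 'ROWS' [FORCE]. ROWS is JSON, a list of rows, each a list of 3 entries, a list of its own where there are three numbers: the opening, from 0 (shut) to 1 (fully open), then the shift along the tool's x, y, z in m, then the turn about the tool's z in rad. A call has exactly 5 rows; each row is the pose to reach, as a shift and turn from the pose commanded when the call began, along the tool's axes at that moment; what a row does not reach only later rows make up. A row lasts 1/10 s, in which the tool goes at most 50 mm and 8.59 degrees, less where a joint would pass 70% of its speed; a pose out of reach is approached as far as the arm can. A call with a gripper value outside its range is refused whole. The fingers move at their own pace and stop on an object; FORCE is the grip in N (left out, the last holds). Time passes only in rows, so rows that repeat a pose let the fingers close, or fill a call up. It gives the time, the measured TCP pose, the force, the opening and the grip force at its end, in the units of the state.
- robot.read_state(): the state, without advancing time (a new reading comes with each control period).
- eyes.read_camera(name): name is "scene" or "top" or "wrist"; returns a dict with "frame" (400x640x3 uint8, red, green, blue), "fx", "fy", "cx", "cy" (pixels), "world_from_camera" (4x4, takes a point from camera to world coordinates); the wrist camera has in their place "hand_eye" (4x4, takes a point from camera to tool coordinates, whose origin is the TCP and whose axes are the flange's). Camera axes: x right, y up, looking along -z (the intrinsics and any distortion apply to the point x, -y, -z); pixel columns grow to the right and rows downward; lengths in m; the calibration is good to about 2 mm. The wrist camera is an equidistant fisheye: a pixel r from the principal point sees the ray r / f radians off the axis. A picture is of the moment at which its call begins: read the wrist's pose just before it. There is no depth.
- close_job(): hands the job in; it is judged then, once.
The state is a dict: "clock": time; "q": joint angles; "qd": joint speeds; "effort": joint torques, N m; "position": TCP position; "tcp_rot": TCP orientation; "wrist_force": force on the tool from outside, world axes, zero at the start; "torque": the same for the moment, N m; "grip_width": finger opening in m; "grip_force": force on a finger pad.
Only numpy, scipy, OpenCV 4.12 (cv2) and the standard library are available. Lean on these libraries where they do the work, as an engineer would, in place of code of your own. Each camera call takes 0.05 s, during which the arm holds its last target. There are 200 camera calls.

## Task

Open the ultrasonic parts cleaner on the bench so the carburetor parts can go in: press down its release tab with your fingertips until the lid springs up, then push the lid up and back past upright until it rests fully open against its stop. Only press and push, gently, with the fingers - do not grip, lift or shove the cleaner or its lid - and leave the parts and the screwdriver lying around it where they are.

Things in the scene. Friction and masses are not known exactly. Their poses are not given: they have to be found in the camera images.
- cleaner: Ultrasonic cleaner: stainless box 170 deep (x), 220 wide (y), 118 mm to its rim, a black lid with clear window on top (closed: 133 mm). 2.6 kg, on rubber feet, not fastened: slides or tips if pushed hard. Origin on the bench under its centre, z up; its front (keys, display, release tab) is its -x and faces roughly to the robot, turned up to 0.5 rad either way
- tab_top (a point): Centre of the top of the release tab, a black thumb plate 44 wide (y), 34 deep (x), 6 mm thick, jutting from the middle of the cleaner's front just below the lid: 107 mm above the bench, 120 mm in front of the cleaner's origin, 40 mm ahead of the lid's front edge. It pivots on a cross pin behind this point; its hook reaches up over a catch tongue on the lid. Press straight down
- tab (a joint): Release tab angle (rad): 0 at rest, 0.30 fully pressed (tab_top then about 8 mm lower). About 2.5 N at tab_top starts it; it lets go of the lid at about 0.18 (5 mm, 5 to 6 N); full travel takes about 7.5 N. Springs back to 0 when released
- lid (a joint): Lid angle (rad): 0 shut and latched; grows as the front edge swings up and back about the rear hinge. Unlatched, two sprung pins lift it in about 0.5 s to about 0.63, where it rests. Then it needs a push (0.2 Nm, 1 to 2 N at the edge; damped). Let go below about 1.5 it falls back onto the pins; beyond 1.65 it falls open by itself to a hard stop at 1.85 = fully open, leaning past upright
- lid_hinge (a point): Middle of the hinge line, which runs along the cleaner's y axis at its rear rim: 80 mm behind the cleaner's origin (its +x), 124 mm above the bench. Fixed to the cleaner, same axes
- lid_edge (a point): Middle of the lid's lower front edge, the free edge to push, 160 mm from the hinge line. Moves with the lid, whose frame is 210 wide and 14 mm thick (underside 5 mm below the hinge line when shut). x of this point points to the hinge, z out of the lid's outer face. Lid sprung up: about 215 mm above the bench; fully open: about 280 mm
- socket: Bystander: chrome spark plug socket standing upright, 27 mm diameter, 66 mm tall, origin under its centre; stands in front of the cleaner to the left of the tab as the robot sees it
- pawl: Bystander: red nylon starter pawl lying flat, about 48 x 20 x 9 mm, origin under its round hub; in front of the cleaner to the right of the tab
- mount_block: Bystander: black rubber carburetor mount block with a round bore, 62 x 48 x 22 mm, origin under its centre; right of the cleaner
- probe: Bystander: brass-bodied tachometer probe lying along its own x, 136 mm long, 21 mm thick, origin under its centre; left of the cleaner
- shroud: Bystander: half-round aluminium cylinder shroud piece standing like an arch, 96 x 136 x 54 mm, origin at bench height under its centre; farther right of the cleaner
- float_bowl: Bystander: aluminium carburetor float bowl, a cup 46 mm across and 28 mm tall, origin under its centre; farther left of the cleaner
- screwdriver: Bystander: black-handled screwdriver 190 mm long lying behind the cleaner, origin under its middle

How it is judged:
On the way, in this order (a step that is already met when the one before it is completed fails the run):
1. the release tab is pressed down (value of joint tab above 0.15 rad).
2. the lid has sprung up, off the latch (value of joint lid between 0.4 and 1.2 rad), for 0.1 s.
At the end, for the whole second after the job is handed in: The lid rests fully open (beyond 1.75 rad of its 1.85 rad travel, at rest), the release tab has sprung back, the cleaner stands flat within 30 mm of where it stood, and every part around it is within 30 mm of where it lay (value of joint lid above 1.75 rad and velocity of joint lid between -0.1 and 0.1 rad/s and value of joint tab below 0.08 rad and distance of each of cleaner, socket, pawl, mount_block, probe, shroud, float_bowl, screwdriver from where it was at the start of the episode below 0.03 m and angle between cleaner's own z axis and vertical below 0.05 rad); the robot touches nothing.
It fails at once if the cleaner is shoved more than 30 mm, lifted or tipped (distance of cleaner from where it was at the start of the episode above 0.03 m or height (world z) of cleaner above 0.012 m or angle between cleaner's own z axis and vertical above 0.12 rad).
It fails at once if the cleaner, its tab or its lid is gripped or forced (more than 35 N from the fingers) (contact force between the fingers and cleaner above 35 N).
It fails at once if a part or tool lying around is moved more than 30 mm or picked up (distance of any of socket, pawl, mount_block, probe, shroud, float_bowl, screwdriver from where it was at the start of the episode above 0.03 m).
It also fails if it takes over 48 s, if anything falls off the work surface, if the arm or the gripper's body presses on something with over 40 N, if the wrist force passes 120 N, or if a joint passes its speed limit or range.

## Working session

There is one attempt and no reset: what is moved stays moved. The work goes in short steps, Python scripts to look and compute and a shell command to move; the robot and the scene stay as the last step left them, time stands still between calls to the robot, and variables do not carry over. Pictures are saved under pics/ and viewed, at most 10 in all, crops included, and the job is handed in when it is done.

```bash
mkdir -p pics
python3 - <<'E'
from rig import robot, eyes
import cv2,numpy as np
s=robot.read_state();print({k:np.round(v,3).tolist() for k,v in s.items()})
for n in("scene","top"):
    c=eyes.read_camera(n);cv2.imwrite(f"pics/{n}0.png",c["frame"][:,:,::-1]);print(n,c["fx"],c["fy"],c["cx"],c["cy"],np.round(c["world_from_camera"],3).tolist(),[k for k in c])
E
```

```text
{'clock': 0.0, 'q': [1.028, 0.427, 0.074, 1.607, -0.034, 1.111, -0.067], 'qd': [0.0, 0.001, 0.001, 0.0, -0.001, 0.0, 0.0], 'effort': [-0.002, -94.979, 3.76, -46.349, 0.019, 0.01, -0.0], 'position': [0.258, -0.623, 0.303], 'tcp_rot': [-3.14, 0.0, 0.393], 'wrist_force': [0.018, 0.153, 0.474], 'torque': [-0.006, 0.047, -0.02], 'grip_force': 0.0, 'grip_width': 0.086}
scene 374.7721049156846 374.7721049156846 322.7392774041072 198.19253589309864 [[-0.847, -0.353, 0.397, 0.927], [0.531, -0.577, 0.62, 0.577], [0.01, 0.736, 0.677, 0.707], [0.0, 0.0, 0.0, 1.0]] ['frame', 'fx', 'fy', 'cx', 'cy', 'world_from_camera']
top 366.550249857262 366.550249857262 325.1708467353884 198.95869642780923 [[0.017, 0.998, -0.068, 0.505], [-1.0, 0.019, 0.024, 0.059], [0.025, 0.067, 0.997, 1.107], [0.0, 0.0, 0.0, 1.0]] ['frame', 'fx', 'fy', 'cx', 'cy', 'world_from_camera']
```

View pics/top0.png

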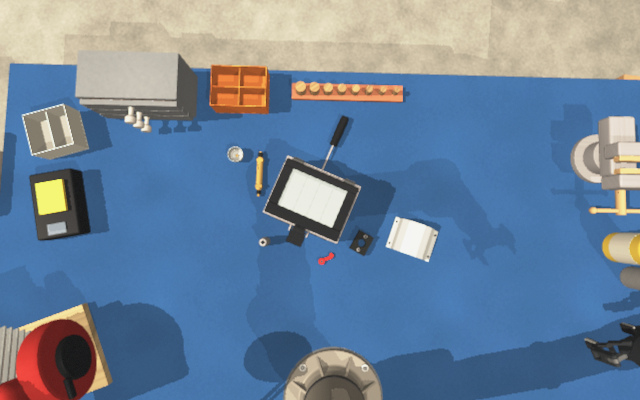

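View pics/scene0.png

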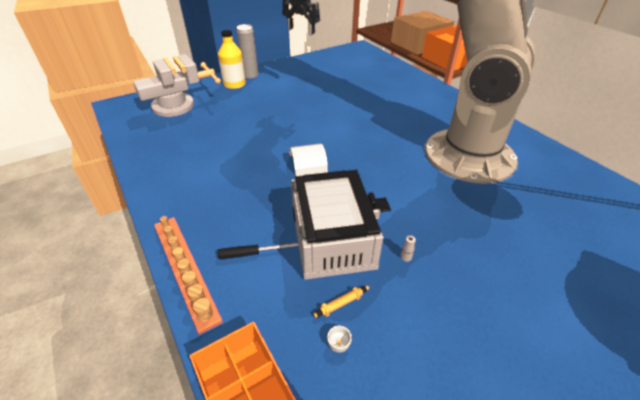

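The top view shows the cleaner's lid centred near (313,199), its corners near (288,157), (360,185), (337,242) and (266,210). The tab is at about (297,235), with the socket left (263,242), the pawl right (326,258) and the block at (361,241).

```bash
cat > h.py <<'E'
from rig import robot, eyes
import cv2,numpy as np
def cast(c,uv,z):
    uv=np.atleast_2d(np.array(uv,float));M=c["world_from_camera"]
    d=np.c_[(uv[:,0]-c["cx"])/c["fx"],-(uv[:,1]-c["cy"])/c["fy"],-np.ones(len(uv))]@M[:3,:3].T
    return M[:3,3]+d*((z-M[2,3])/d[:,2])[:,None]
def proj(c,P):
    M=c["world_from_camera"];p=(np.atleast_2d(P)-M[:3,3])@M[:3,:3]
    return np.c_[c["cx"]+c["fx"]*p[:,0]/-p[:,2],c["cy"]-c["fy"]*p[:,1]/-p[:,2]]
E
python3 - <<'E'
from h import *
c=eyes.read_camera("top");f=c["frame"]
g=f.max(2);m=((g<75)*255).astype(np.uint8);m[:140]=0;m[260:]=0;m[:,:255]=0;m[:,375:]=0
n,l,st,ce=cv2.connectedComponentsWithStats(m)
for i in range(1,n):
    if st[i][4]>60: print(st[i],ce[i])
i=1+np.argmax(st[1:,4]);b=((l==i)*255).astype(np.uint8)
cs,_=cv2.findContours(b,cv2.RETR_EXTERNAL,cv2.CHAIN_APPROX_NONE)
b=cv2.drawContours(np.zeros_like(b),cs,-1,255,-1)
o=cv2.morphologyEx(b,cv2.MORPH_OPEN,cv2.getStructuringElement(cv2.MORPH_ELLIPSE,(31,31)))
cs,_=cv2.findContours(o,cv2.RETR_EXTERNAL,cv2.CHAIN_APPROX_NONE)
P=cast(c,cs[0][:,0],.133)[:,:2].astype(np.float32)
r=cv2.minAreaRect(P);print("lid",r,cv2.boxPoints(r).round(3).tolist())
t=cv2.morphologyEx(b&~o,cv2.MORPH_OPEN,np.ones((7,7),np.uint8));ys,xs=np.nonzero(t)
print("tab px",len(xs),xs.mean(),ys.mean(),cast(c,[[xs.mean(),ys.mean()]],.107))
print("socket top",cast(c,[[263,242]],.066),"pawl",cast(c,[[326,258]],.009),"block",cast(c,[[361,241]],.022))
v=f.copy();cv2.polylines(v,[proj(c,np.c_[cv2.boxPoints(r),np.full(4,.133)]).round().astype(int)],1,(0,255,0));v[t>0]=(255,0,255)
cv2.imwrite("pics/t1.png",cv2.resize(v[140:280,230:400],None,fx=4,fy=4,interpolation=0)[:,:,::-1])
E
```

```text
[ 265  159   93   87 2230] [308.66188341 205.3838565 ]
[350 230  23  25 247] [361.06477733 242.1659919 ]
lid ((0.5689970850944519, 0.07314643263816833), (0.20622600615024567, 0.1543123424053192), 67.80006408691406) [[0.45899999141693115, 0.007000000216066837], [0.6010000109672546, -0.050999999046325684], [0.6790000200271606, 0.13899999856948853], [0.5370000004768372, 0.1979999989271164]]
tab px 221 296.2217194570136 235.10407239819006 [[0.47358325 0.11188327 0.107     ]]
socket top [[0.45147207 0.20690036 0.066     ]] pawl [[0.40418697 0.02722011 0.009     ]] block [[ 0.45664267 -0.07492692  0.022     ]]
```

View pics/t1.png

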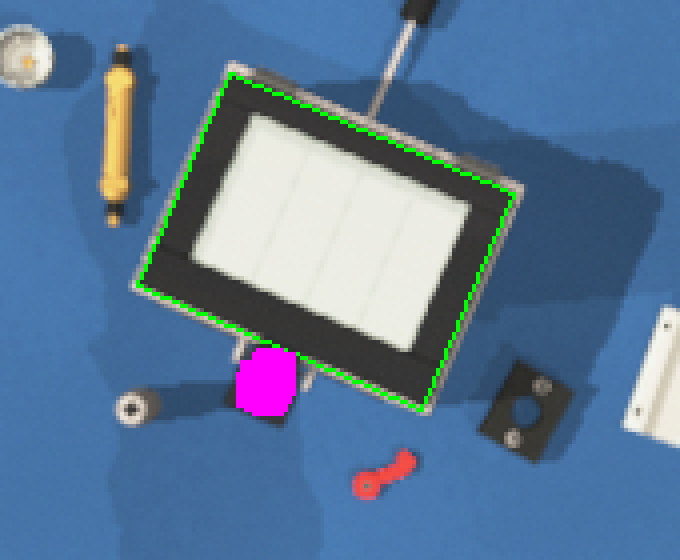

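The box fits the lid: 206 x 154 mm at the right height. The cleaner's origin is about (0.569, 0.073) with yaw -0.39, which puts tab_top near (0.458, 0.119). First I'll turn the tool to match, close the fingers and approach.

```bash
python3 -m pendant '[[0,[0.045,-0.025,0],0.15],[0,[0.09,-0.05,0],0.3],[0,[0.135,-0.075,0],0.45],[0,[0.18,-0.1,0],0.6],[0,[0.22,-0.12,0],0.75]]' 20
cat >> h.py <<'E'
th=-0.388;O=np.array([.569,.073])
def loc(p): # cleaner frame -> world
    R=np.array([[np.cos(th),-np.sin(th)],[np.sin(th),np.cos(th)]]);return np.r_[O+R@np.array(p[:2]),p[2]]
def go(p,world=False):
    s=robot.read_state();a=s["tcp_rot"]
    from scipy.spatial.transform import Rotation as Q
    R=Q.from_euler("xyz",a).as_matrix();t=np.array(p) if world else loc(p)
    x,y=s["position"][:2]-O;c,si=np.cos(th),np.sin(th)
    print("t",s["clock"],"local",np.round([c*x+si*y,-si*x+c*y,s["position"][2]],4),"yaw",round(a[2],3),"turn",round(a[2]-th,3),"F",np.round(s["wrist_force"],2),"shift",np.round(R.T@(t-s["position"]),3))
E
python3 -c "
from h import *
go((-.125,0,.27));print(eyes.read_camera('wrist')['hand_eye'].round(3).tolist())"
```

```text
clock: 0.65
position: [0.4059, -0.4396, 0.3038]
tcp_rot: [-3.141, 0.0, -0.315]
wrist_force: [-0.3, -0.5, 0.6]
grip_width: 0.0122
grip_force: 0.0
t 0.65 local [ 0.043  -0.5362  0.3038] yaw -0.315 turn 0.073 F [-0.26 -0.46  0.55] shift [-0.128 -0.547  0.034]
[[-0.0, 0.947, 0.321, 0.083], [1.0, 0.0, -0.001, 0.0], [-0.001, 0.321, -0.947, -0.07], [0.0, 0.0, 0.0, 1.0]]
```

```bash
python3 -c "
from h import *
print(np.round(robot.read_state()['q'],3))"; python3 -m pendant '[[0,[-0.01,-0.05,0],0],[0,[-0.02,-0.1,0],0],[0,[-0.03,-0.15,0],0],[0,[-0.04,-0.2,0],0],[0,[-0.05,-0.22,0],0]]'; python3 -c "
from h import *
print(np.round(robot.read_state()['q'],3));go((-.13,0,.27))"
```

```text
[ 0.611  0.301  0.116  1.789 -0.044  1.054 -1.151]
clock: 1.2
position: [0.4249, -0.2128, 0.3039]
tcp_rot: [-3.141, -0.0, -0.304]
wrist_force: [-0.1, -0.3, 0.4]
grip_width: -0.0002
grip_force: 0.0
[ 3.460e-01  9.900e-02 -1.800e-02  2.038e+00  1.000e-03  1.004e+00
 -1.548e+00]
t 1.2 local [-0.0253 -0.3191  0.3039] yaw -0.304 turn 0.084 F [-0.05 -0.27  0.41] shift [-0.078 -0.327  0.034]
```

Turning a half-turn, so that the wrist camera hangs on the robot side, away from the lid. Joint 7 has room for it.

```bash
python3 -m pendant '[[0,[-0.01,-0.04,0],-0.15],[0,[-0.02,-0.08,0],-0.3],[0,[-0.03,-0.12,0],-0.45],[0,[-0.04,-0.16,0],-0.6],[0,[-0.04,-0.16,0],-0.75]]'>/dev/null
python3 -m pendant '[[0,[0,0,0],-0.15],[0,[0,0,0],-0.3],[0,[0,0,0],-0.45],[0,[0,0,0],-0.6],[0,[0,0,0],-0.75]]'>/dev/null
python3 -m pendant '[[0,[0,0,0],-0.15],[0,[0,0,0],-0.3],[0,[0,0,0],-0.45],[0,[0,0,0],-0.6],[0,[0,0,0],-0.75]]'>/dev/null
python3 -m pendant '[[0,[0,0,0],-0.15],[0,[0,0,0],-0.3],[0,[0,0,0],-0.45],[0,[0,0,0],-0.6],[0,[0,0,0],-0.75]]'
python3 -c "
from h import *
print(np.round(robot.read_state()['q'],3));go((-.13,0,.26))"
```

```text
clock: 3.2
position: [0.4348, -0.0521, 0.3039]
tcp_rot: [-3.142, -0.0, 2.698]
wrist_force: [-0.9, -0.3, 0.3]
grip_width: 0.0003
grip_force: 0.0
[ 0.245  0.048 -0.28   2.096  0.016  1.     1.085]
t 3.2 local [-0.0769 -0.1666  0.3039] yaw 2.698 turn 3.086 F [-0.86 -0.25  0.32] shift [0.062 0.163 0.044]
```

```bash
python3 -m pendant '[[0,[0.015,0.045,0],-0.05],[0,[0.03,0.09,0],-0.05],[0,[0.045,0.13,0.01],-0.05],[0,[0.06,0.163,0.03],-0.05],[0,[0.062,0.163,0.044],-0.05]]'>/dev/null
python3 -m pendant '[[0,[0,0,0],0],[0,[0,0,0],0],[0,[0,0,0],0],[0,[0,0,0],0],[0,[0,0,0],0]]'
python3 -c "
from h import *
go((-.13,0,.19))
for n in('scene','wrist'):
  c=eyes.read_camera(n);f=c['frame']
  if n=='scene': f=cv2.resize(f[130:290,260:460],None,fx=3,fy=3)
  cv2.imwrite('pics/%s2.png'%n,f[:,:,::-1])"
```

```text
clock: 4.2
position: [0.4503, 0.1214, 0.2605]
tcp_rot: [3.141, 0.001, 2.74]
wrist_force: [-0.1, 0.6, 0.1]
grip_width: -0.0
grip_force: 0.0
t 4.2 local [-1.282e-01 -1.000e-04  2.605e-01] yaw 2.74 turn 3.128 F [-0.07  0.63  0.11] shift [0.002 0.    0.071]
```

View pics/wrist2.png

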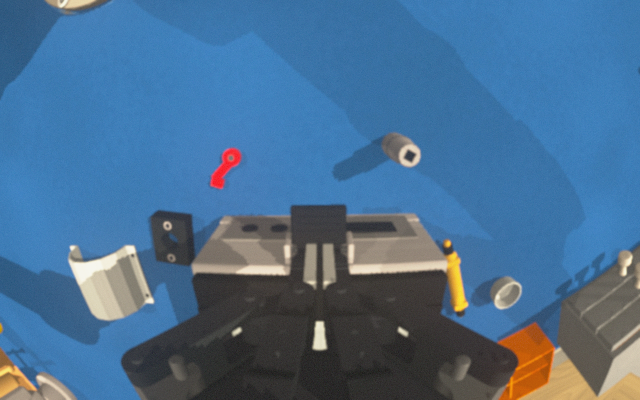

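View pics/scene2.png

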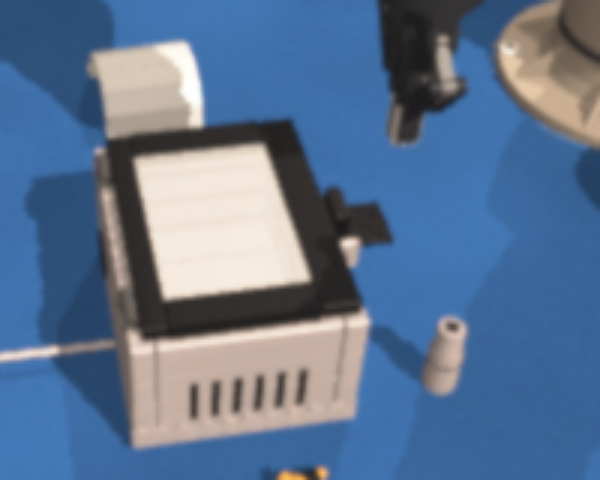

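The wrist view shows the tab centred at column 318 (290 to 347) with its front edge at row 206. The closed fingertips are at column 320, so the lateral alignment is good. I'll check the depth by casting the tab's front edge.

```bash
cat >> h.py <<'E'
def wcast(uv,z):
    from scipy.spatial.transform import Rotation as Q
    s=robot.read_state();c=eyes.read_camera("wrist");R=Q.from_euler("xyz",s["tcp_rot"]).as_matrix()
    u=np.array([uv[0]-c["cx"],uv[1]-c["cy"]])
    r=np.hypot(*u);f=c["fx"];d=np.array([u[0]/r*np.sin(r/f),-u[1]/r*np.sin(r/f),-np.cos(r/f)])
    H=c["hand_eye"];o=s["position"]+R@H[:3,3];w=R@H[:3,:3]@d;p=o+w*(z-o[2])/w[2]
    x,y=p[:2]-O;cc,si=np.cos(th),np.sin(th);return np.round([cc*x+si*y,-si*x+cc*y,z],4)
E
python3 -c "
from h import *
for uv,z in (((290,206),.107),((347,206),.107),((222,216),.118),((415,214),.118),((194,268),.119),((448,266),.119)): print(uv,wcast(uv,z))"
```

```text
(290, 206) [-0.1285 -0.0229  0.107 ]
(347, 206) [-0.1281  0.021   0.107 ]
(222, 216) [-0.1251 -0.0746  0.118 ]
(415, 214) [-0.125   0.0726  0.118 ]
(194, 268) [-0.0779 -0.1068  0.119 ]
(448, 266) [-0.0772  0.1079  0.119 ]
```

The tab corners land at y = ±22 mm as they should, but about 7 mm farther back than expected. I'll shift the origin estimate by 6 mm and descend to just above the tab.

```bash
sed -i 's/^th=-0.388;.*/th=-0.388;O=np.array([.5746,.0707])/' h.py
python3 -m pendant '[[0,[-0.008,0,0.02],0],[0,[-0.008,0,0.04],0],[0,[-0.008,0,0.055],0],[0,[-0.008,0,0.065],0],[0,[-0.008,0,0.068],0]]'>/dev/null
python3 -m pendant '[[0,[0,0,0.001],0],[0,[0,0,0.002],0],[0,[0,0,0.003],0],[0,[0,0,0.004],0],[0,[0,0,0.004],0]]'
python3 -c "
from h import *
go((-.126,0,.18))"
```

```text
clock: 5.6
position: [0.4575, 0.1187, 0.1881]
tcp_rot: [3.141, 0.0, 2.741]
wrist_force: [0.7, -0.1, 0.1]
grip_width: -0.0002
grip_force: 0.0
t 5.6 local [-1.266e-01  1.000e-04  1.881e-01] yaw 2.741 turn 3.129 F [ 0.71 -0.13  0.12] shift [-0.001 -0.     0.008]
```

```bash
python3 -m pendant '[[0,[0,0,0.002],0],[0,[0,0,0.004],0],[0,[0,0,0.006],0],[0,[0,0,0.008],0],[0,[0,0,0.01],0]]'
python3 -m pendant '[[0,[0,0,0.001],0],[0,[0,0,0.002],0],[0,[0,0,0.003],0],[0,[0,0,0.004],0],[0,[0,0,0.004],0]]'
```

```text
clock: 6.1
position: [0.4573, 0.1187, 0.1778]
tcp_rot: [-3.142, -0.0, 2.741]
wrist_force: [-2.2, 0.6, 4.5]
grip_width: 0.0001
grip_force: 2.1
clock: 6.6
position: [0.4574, 0.1187, 0.174]
tcp_rot: [3.142, 0.0, 2.741]
wrist_force: [-2.8, 0.1, 6.2]
grip_width: 0.0001
grip_force: 3.4
```

Force is rising as described. I'll press a bit more and hold, then look.

```bash
python3 -m pendant '[[0,[0,0,0.001],0],[0,[0,0,0.0015],0],[0,[0,0,0.002],0],[0,[0,0,0.002],0],[0,[0,0,0.002],0]]'
python3 -m pendant '[[0,[0,0,0],0],[0,[0,0,0],0],[0,[0,0,0],0],[0,[0,0,0],0],[0,[0,0,0],0]]'
python3 -c "
from h import *
go((-.126,0,.18))
f=eyes.read_camera('scene')['frame']
cv2.imwrite('pics/scene3.png',cv2.resize(f[110:290,240:460],None,fx=3,fy=3)[:,:,::-1])"
```

```text
clock: 7.1
position: [0.4576, 0.1187, 0.1722]
tcp_rot: [3.141, 0.0, 2.741]
wrist_force: [-2.7, -0.6, 7.1]
grip_width: 0.0003
grip_force: 4.0
clock: 7.6
position: [0.4575, 0.1187, 0.1722]
tcp_rot: [3.141, 0.0, 2.741]
wrist_force: [-2.8, -0.6, 8.2]
grip_width: -0.0002
grip_force: 4.0
t 7.6 local [-1.265e-01  1.000e-04  1.722e-01] yaw 2.741 turn 3.129 F [-2.82 -0.58  8.23] shift [-0.001 -0.    -0.008]
```

View pics/scene3.png

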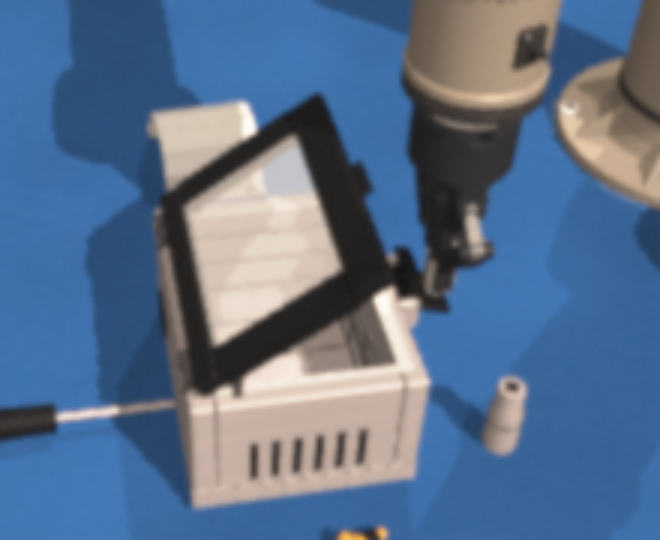

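The lid has sprung up to about 0.6 rad. The catch tongue juts from the middle of its front edge, so I'll push 45 mm to one side of it. First I'll back off, rise, and move in front of the edge.

```bash
python3 -m pendant '[[0,[0.005,0,-0.02],0],[0,[0.015,0,-0.045],0],[0,[0.015,-0.015,-0.075],0],[0,[0.015,-0.035,-0.095],0],[0,[0.01,-0.045,-0.095],0]]'>/dev/null
python3 -m pendant '[[0,[-0.015,0,0],0],[0,[-0.03,0,0],0],[0,[-0.04,0,0],0],[0,[-0.045,0,0],0],[0,[-0.05,0,0],0]]'
python3 -c "
from h import *
go((-.063,-.045,.267))
f=eyes.read_camera('scene')['frame']
cv2.imwrite('pics/scene4.png',cv2.resize(f[90:290,240:460],None,fx=3,fy=3)[:,:,::-1])"
```

```text
clock: 8.65
position: [0.4771, 0.0618, 0.2662]
tcp_rot: [-3.141, -0.001, 2.742]
wrist_force: [-0.7, -0.2, 0.5]
grip_width: -0.0
grip_force: 0.0
t 8.65 local [-0.0869 -0.0451  0.2662] yaw 2.742 turn 3.13 F [-0.74 -0.19  0.47] shift [-0.024  0.    -0.001]
```

View pics/scene4.png

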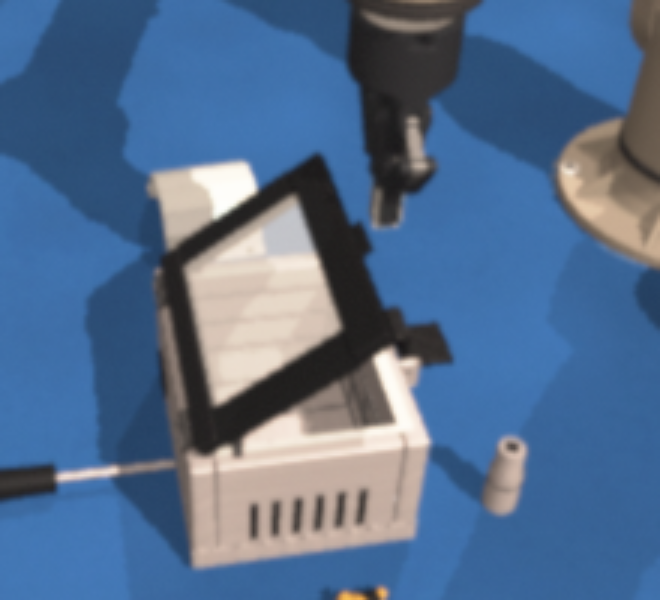

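The fingertips, at about (385,225) in the crop, are just in front of the lid edge with the tab clear. Now I'll push along the arc.

```bash
python3 -m pendant '[[0,[-0.006,0,0.003],0],[0,[-0.012,0,0.004],0],[0,[-0.018,0,0.003],0],[0,[-0.024,0,0],0],[0,[-0.03,0,-0.006],0]]'
python3 -m pendant '[[0,[-0.006,0,-0.007],0],[0,[-0.012,0,-0.013],0],[0,[-0.018,0,-0.018],0],[0,[-0.024,0,-0.023],0],[0,[-0.028,0,-0.027],0]]'
python3 -c "
from h import *
go((.006,-.045,.324))"
```

```text
clock: 9.2
position: [0.5032, 0.0505, 0.2728]
tcp_rot: [-3.14, -0.004, 2.742]
wrist_force: [-14.7, 4.3, 10.4]
grip_width: -0.0
grip_force: 8.0
clock: 9.7
position: [0.5307, 0.0388, 0.3004]
tcp_rot: [3.141, 0.0, 2.741]
wrist_force: [-0.6, 0.8, -0.9]
grip_width: -0.0
grip_force: 0.4
t 9.7 local [-0.0286 -0.0461  0.3004] yaw 2.741 turn 3.129 F [-0.6   0.78 -0.89] shift [-0.035  0.002 -0.024]
```

```bash
python3 -m pendant '[[0,[-0.004,0,-0.003],0],[0,[-0.008,0,-0.006],0],[0,[-0.012,0,-0.009],0],[0,[-0.016,0,-0.012],0],[0,[-0.02,0,-0.015],0]]'
python3 -m pendant '[[0,[-0.004,0,-0.002],0],[0,[-0.008,0,-0.004],0],[0,[-0.012,0,-0.006],0],[0,[-0.016,0,-0.008],0],[0,[-0.02,0,-0.01],0]]'
python3 -c "
from h import *
go((.053,-.045,.336))
f=eyes.read_camera('scene')['frame']
cv2.imwrite('pics/scene5.png',cv2.resize(f[50:290,240:460],None,fx=2.5,fy=2.5)[:,:,::-1])"
```

```text
clock: 10.2
position: [0.5488, 0.031, 0.3151]
tcp_rot: [-3.142, -0.0, 2.741]
wrist_force: [0.1, -0.3, -0.2]
grip_width: -0.0004
grip_force: 0.3
clock: 10.7
position: [0.5672, 0.0233, 0.3251]
tcp_rot: [3.142, -0.0, 2.741]
wrist_force: [-0.8, 0.8, -1.0]
grip_width: 0.0
grip_force: 0.2
t 10.7 local [ 0.0111 -0.0467  0.3251] yaw 2.741 turn 3.129 F [-0.82  0.84 -0.97] shift [-0.042  0.002 -0.011]
```

View pics/scene5.png

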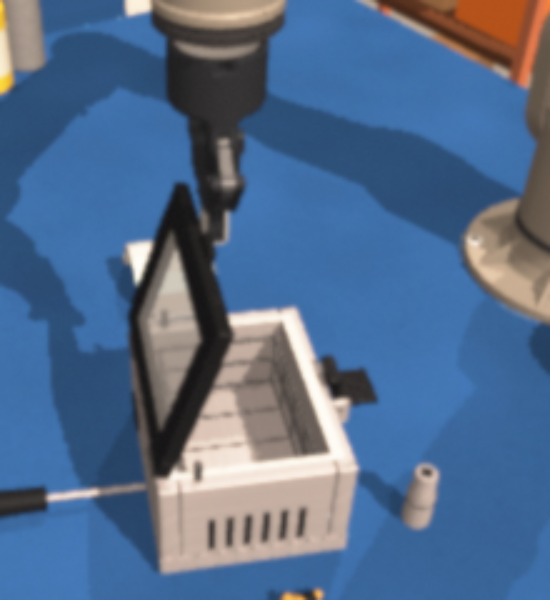

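The lid stands at about 1.2 to 1.3 rad with the fingers behind its edge. I'll continue past upright.

```bash
python3 -m pendant '[[0,[-0.004,0,-0.002],0],[0,[-0.008,0,-0.004],0],[0,[-0.012,0,-0.006],0],[0,[-0.016,0,-0.007],0],[0,[-0.02,0,-0.008],0]]' |grep force
python3 -m pendant '[[0,[-0.004,0,-0.001],0],[0,[-0.008,0,-0.002],0],[0,[-0.012,0,-0.002],0],[0,[-0.016,0,-0.002],0],[0,[-0.02,0,-0.002],0]]' |grep force
python3 -m pendant '[[0,[-0.004,0,0],0],[0,[-0.008,0,0],0],[0,[-0.012,0,0],0],[0,[-0.016,0,0],0],[0,[-0.02,0,0],0]]' |grep force
python3 -m pendant '[[0,[-0.003,0,0],0],[0,[-0.006,0,0],0],[0,[-0.009,0,0],0],[0,[-0.012,0,0],0],[0,[-0.014,0,0],0]]' |grep force
python3 -c "
from h import *
go((.09,-.045,.336))
f=eyes.read_camera('scene')['frame']
cv2.imwrite('pics/scene6.png',cv2.resize(f[50:290,240:460],None,fx=2.5,fy=2.5)[:,:,::-1])"
```

```text
wrist_force: [0.8, 0.3, 0.2]
grip_force: 0.2
wrist_force: [-0.3, 0.6, -0.3]
grip_force: 0.1
wrist_force: [-0.1, -0.4, -0.1]
grip_force: 0.0
wrist_force: [-0.5, 0.0, -0.5]
grip_force: 0.0
t 12.75 local [ 0.0851 -0.0476  0.3349] yaw 2.741 turn 3.129 F [-0.47  0.04 -0.47] shift [-0.005  0.003 -0.001]
```

View pics/scene6.png

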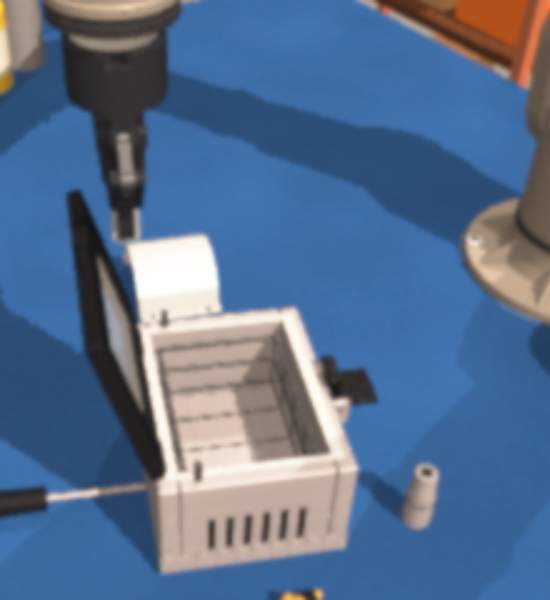

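The lid leans past upright, clear of the fingers. I'll retreat forward and up, then check.

```bash
python3 -m pendant '[[0,[0.02,0,0],0],[0,[0.05,0,-0.01],0],[0,[0.08,0,-0.03],0],[0,[0.11,0,-0.05],0],[0,[0.14,0,-0.06],0]]' >/dev/null
python3 -m pendant '[[0,[0.02,0,0],0],[0,[0.04,0,0],0],[0,[0.04,0,0],0],[0,[0.04,0,0],0],[0,[0.04,0,0],0]]'
python3 -c "
from h import *
f=np.hstack([eyes.read_camera('scene')['frame'][50:370,210:460],eyes.read_camera('top')['frame'][0:320,190:460]])
cv2.imwrite('pics/fin.png',cv2.resize(f,None,fx=1.5,fy=1.5)[:,:,::-1])"
```

```text
clock: 13.8
position: [0.4699, 0.0644, 0.3949]
tcp_rot: [3.141, 0.0, 2.741]
wrist_force: [0.2, 0.2, -1.6]
grip_width: -0.0001
grip_force: 0.0
```

View pics/fin.png

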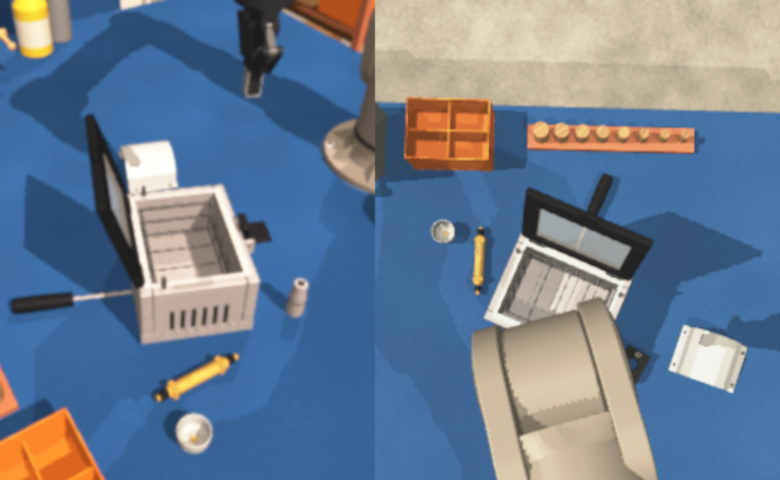

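Both views show the lid fully open, the tab back up, the visible parts where they were and the arm clear. The pawl is hidden under the arm, but the fingers stayed well above it.

```bash
python3 -c "
from rig import close_job
print(close_job())"
```

```text
the job is handed in; nothing more can be done
None
```

I pressed the tab until the lid sprang up, pushed the lid back until it stayed fully open, and handed the job in at about 14 s; close_job() gave no verdict, but the last pictures show the tab back up and nothing visibly moved, except the pawl, hidden under the arm.

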